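# Find the fullest salt tin by its weight

### The job

The cook needs the fullest of the three closed salt tins. First take off the steel cup that was left on one of them and stand it on a free spot of the table, then lift the tins in turn to compare their weights by feel, setting the others back upright about where they stood. Finish while holding the heaviest tin up, upright and still, its bottom a good 15 cm above the table, and do not knock over or shift the bowls and the bottle.

Things in the scene. Friction and masses are not known exactly. Their poses are not given: they have to be found in the camera images.
- tin_a_center (a point): middle (half-way up, on the axis) of one of three identical closed salt tins: plain round bright stainless steel canister, 66 mm diameter, 66 mm tall, flat slip-on lid on its top 18 mm that stays on. The three look alike; they are filled unequally and weigh under 0.7 kg each, and the fullest weighs at least 0.15 kg more than each of the others; it may be any of the three. Its z axis points up through the lid; yaw is of no account
- tin_b_center (a point): middle (half-way up, on the axis) of one of three identical closed salt tins: plain round bright stainless steel canister, 66 mm diameter, 66 mm tall, flat slip-on lid on its top 18 mm that stays on. The three look alike; they are filled unequally and weigh under 0.7 kg each, and the fullest weighs at least 0.15 kg more than each of the others; it may be any of the three. Its z axis points up through the lid; yaw is of no account
- tin_c_center (a point): middle (half-way up, on the axis) of one of three identical closed salt tins: plain round bright stainless steel canister, 66 mm diameter, 66 mm tall, flat slip-on lid on its top 18 mm that stays on. The three look alike; they are filled unequally and weigh under 0.7 kg each, and the fullest weighs at least 0.15 kg more than each of the others; it may be any of the three. Its z axis points up through the lid; yaw is of no account
- cup_center (a point): middle (half-way up, on the axis) of a small straight-sided steel measuring cup, open at the top: 52 mm outside diameter, 46 mm high, 3 mm wall, 80 g. At the start it stands mouth up on the lid of one of the tins; z axis up
- bowl_1: steel bowl, 126 mm diameter, 50 mm high, standing mouth up; origin at the centre of its underside. Not part of the job
- bowl_2: steel bowl, 126 mm diameter, 50 mm high, standing mouth up; origin at the centre of its underside. Not part of the job
- bottle: amber glass sauce bottle with a cap, 54 mm diameter, 160 mm high, standing; origin at the centre of its underside. Not part of the job
- table_mid (a point): a point on the top of the stainless steel work table, about amid the things; the top is the level surface z = 0, clear between the things listed here
Mind the look-alikes: they are no part of the job. What is shaped like the part that bears tin_b_center but orange is not meant.

How it is judged:
On the way, in this order (a step that is already met when the one before it is completed fails the run):
1. the cup stands upright on the table, let go (angle between cup_center's own z axis and vertical below 0.1 rad and height (world z) of cup_center below 0.03 m and contact force between cup and table above 0.4 N and contact force between the fingers and cup below 0.05 N and linear speed of cup below 0.05 m/s), for 0.2 s.
2. after that, a tin that is not the heaviest is lifted clear of the table to feel its weight, the heaviest still standing (((height (world z) of tin_a_center above 0.041 m and contact force between the fingers and tin_a above 1 N and contact force between tin_a and table below 0.1 N and contact force between tin_b and table above 3 N and contact force between the fingers and tin_b below 0.1 N) or (height (world z) of tin_a_center above 0.041 m and contact force between the fingers and tin_a above 1 N and contact force between tin_a and table below 0.1 N and contact force between tin_c and table above 3 N and contact force between the fingers and tin_c below 0.1 N) or (height (world z) of tin_b_center above 0.041 m and contact force between the fingers and tin_b above 1 N and contact force between tin_b and table below 0.1 N and contact force between tin_a and table above 3 N and contact force between the fingers and tin_a below 0.1 N) or (height (world z) of tin_b_center above 0.041 m and contact force between the fingers and tin_b above 1 N and contact force between tin_b and table below 0.1 N and contact force between tin_c and table above 3 N and contact force between the fingers and tin_c below 0.1 N) or (height (world z) of tin_c_center above 0.041 m and contact force between the fingers and tin_c above 1 N and contact force between tin_c and table below 0.1 N and contact force between tin_a and table above 3 N and contact force between the fingers and tin_a below 0.1 N) or (height (world z) of tin_c_center above 0.041 m and contact force between the fingers and tin_c above 1 N and contact force between tin_c and table below 0.1 N and contact force between tin_b and table above 3 N and contact force between the fingers and tin_b below 0.1 N))), for 0.15 s.
At the end, for the whole second after the job is handed in: The heaviest tin is held by the fingers alone, upright within 0.3 rad, at rest, its bottom more than 110 mm above the table (its middle above 143 mm); the two lighter tins stand upright on the table, let go, within 50 mm of where they started; the cup stands upright on the table, let go (all of step 1 and ((height (world z) of tin_a_center above 0.143 m and angle between tin_a_center's own z axis and vertical below 0.3 rad and linear speed of each of tin_a, tin_b, tin_c below 0.05 m/s and contact force between the fingers and tin_a above 2 N and contact force between each of tin_a, the fingers and tin_b below 0.1 N and contact force between each of tin_a, the fingers and tin_c below 0.1 N and contact force between tin_a and table below 0.1 N and contact force between tin_a and cup below 0.1 N and contact force between tin_a and bowl_1 below 0.1 N and contact force between tin_a and bowl_2 below 0.1 N and contact force between tin_a and bottle below 0.1 N and distance of each of tin_b_center, tin_c_center from where it was at the start of the episode below 0.05 m and angle between each of tin_b_center, tin_c_center's own z axis and vertical below 0.1 rad and contact force between tin_b and table between 0.8 and 3 N and contact force between tin_c and table between 0.8 and 3 N) or (height (world z) of tin_b_center above 0.143 m and angle between tin_b_center's own z axis and vertical below 0.3 rad and linear speed of each of tin_b, tin_a, tin_c below 0.05 m/s and contact force between the fingers and tin_b above 2 N and contact force between each of tin_b, the fingers and tin_a below 0.1 N and contact force between each of tin_b, the fingers and tin_c below 0.1 N and contact force between tin_b and table below 0.1 N and contact force between tin_b and cup below 0.1 N and contact force between tin_b and bowl_1 below 0.1 N and contact force between tin_b and bowl_2 below 0.1 N and contact force between tin_b and bottle below 0.1 N and distance of each of tin_a_center, tin_c_center from where it was at the start of the episode below 0.05 m and angle between each of tin_a_center, tin_c_center's own z axis and vertical below 0.1 rad and contact force between tin_a and table between 0.8 and 3 N and contact force between tin_c and table between 0.8 and 3 N) or (height (world z) of tin_c_center above 0.143 m and angle between tin_c_center's own z axis and vertical below 0.3 rad and linear speed of each of tin_c, tin_a, tin_b below 0.05 m/s and contact force between the fingers and tin_c above 2 N and contact force between each of tin_c, the fingers and tin_a below 0.1 N and contact force between each of tin_c, the fingers and tin_b below 0.1 N and contact force between tin_c and table below 0.1 N and contact force between tin_c and cup below 0.1 N and contact force between tin_c and bowl_1 below 0.1 N and contact force between tin_c and bowl_2 below 0.1 N and contact force between tin_c and bottle below 0.1 N and distance of each of tin_a_center, tin_b_center from where it was at the start of the episode below 0.05 m and angle between each of tin_a_center, tin_b_center's own z axis and vertical below 0.1 rad and contact force between tin_a and table between 0.8 and 3 N and contact force between tin_b and table between 0.8 and 3 N))); the arm keeps its last pose, push and grip.
It fails at once if a tin is tipped over or lies down (more than 0.7 rad) (angle between any of tin_a_center, tin_b_center, tin_c_center's own z axis and vertical above 0.7 rad).
It fails at once if a bowl or the bottle is shifted by more than 30 mm or knocked over (distance of any of bowl_1, bowl_2, bottle from where it was at the start of the episode above 0.03 m or angle between any of bowl_1, bowl_2, bottle's own z axis and vertical above 0.5 rad).
It also fails if it takes over 72 s, if anything falls off the work surface, if the arm or the gripper's body presses on something with over 40 N, if the wrist force passes 120 N, or if a joint passes its speed limit or range.

### The arm

A 6-joint arm with a two-finger parallel gripper is mounted at the origin on the work surface. World frame = base frame: x ahead of the robot, y to its left, z up, the work surface at z = 0. Lengths are in m, angles in rad, forces in N, time in s.
With the tool pointing down it reaches from about 0.35 to 0.975 m from the base axis. Payload 4.9 kg.
Tool frame: the origin (TCP) lies on the centre line of the jaws, within the pads' length; the fingertips stand 17 mm ahead of it and the grasp point (between the pads) lies 2 mm behind it; x points along the fingers, y is the direction in which the jaws open and shut, and the axes are right-handed (so a half turn about x gives the same grasp; the last joint's range is limited). The gripper opens to 85 mm and grips with 20 to 120 N. Pads are 22 mm wide; open, the fingers measure 114 mm over their backs; the gripper's body (76 mm by 85 mm) begins 54 mm behind the grasp point. The pads swing forward as they close: fully open they stand 13 mm farther back than shut.
Start: joints at [-0.119, 0.053, 1.613, -0, 1.476, -0.119], TCP at [0.625, 0, 0.248] pointing down, gripper open.
Joint ranges: [-3.01, 3.01], [-1.01, 2.22], [0.06, 2.58], [-1.02, 4.17], [0.09, 2.62], [-3.14, 3.14]. Speed limits (rad/s): [2.57, 2.57, 3.14, 3.14, 3.14, 3.14].

### API

Orientations are given as a unit quaternion [w, x, y, z].
In Python, from plant import status, viewer, manip gives the robot as it stands.
- The arm moves only by the tool drive_tool, never from a script. Its argument "plan" is a list of rows, each a list of 4 numbers: the shift along the tool's x, y, z in m, then the turn about the tool's x in units of 8 degrees (1.0 is 8 degrees). A call has 1 to 12 rows; each row is the pose to reach, as a shift and turn from the pose commanded when the call began, along the tool's axes at that moment; what a row does not reach only later rows make up. A row lasts 1/10 s, in which the tool goes at most 50 mm and 8.59 degrees, less where a joint would pass 70% of its speed; a pose out of reach is approached as far as the arm can. A call with a gripper value outside its range is refused whole. "fingers" is the finger opening in m, from 0 to 0.0854, set as the call begins (left out, the last holds). The fingers move at their own pace and stop on an object; the grip force is fixed at half the most. Time passes only in rows, so rows that repeat a pose let the fingers close. It gives the time, the measured TCP pose, the force and the opening at its end, in the units of the state.
- status.state(): the state, without advancing time (a new reading comes with each control period).
- viewer.grab_frame(name): name is "scene" or "side" or "wrist"; returns the picture (400x640x3 uint8, blue, green, red); there is no depth.
- viewer.calibration(name): a dict with "vfov" (degrees; the focal length in pixels is half the picture's height over the tangent of half this angle, whatever the lens; pixels are square), "cx", "cy" (the principal point, pixels), "rvec" (rotation vector, rad) and "tvec" (3), from world to camera coordinates, as OpenCV has them. Camera axes: x right, y down, z forward; pixel columns grow to the right and rows downward; lengths in m; the calibration is good to about 2 mm. The wrist camera is an equidistant fisheye: a pixel r from the principal point sees the ray r / f radians off the axis. A picture is of the moment at which its call begins: read the wrist's pose just before it. calibration takes no time and is no camera call; for the wrist camera it gives the pose at the moment of the call.
- manip.job_done(): hands the job in, once; it reports no verdict.
The state is a dict: "time": time; "joint_pos": joint angles; "joint_vel": joint speeds; "joint_efforts": joint torques, N m; "tool_pos": TCP position; "tool_rot": TCP orientation; "contact_force": force on the tool from outside, world axes, zero at the start; "ft_torque": the same for the moment, N m; "gripper_width": opening from 0.0 (shut) to 1.0 (fully open).
Only numpy, scipy, OpenCV 4.12 (cv2) and the standard library are available. Lean on these libraries where they do the work, as an engineer would, in place of code of your own. Each camera call takes 0.05 s, during which the arm holds its last target. There are 200 camera calls.

## Working session

There is one attempt and no reset: what is moved stays moved. The work goes in short steps, Python scripts to look and compute and a tool call to move; the robot and the scene stay as the last step left them, time stands still between calls to the robot, and variables do not carry over. Pictures are saved under pics/ and viewed, about 8 in all and at most 12, crops included, and the job is handed in when it is done.

Besides the shell and the picture viewer there is one more tool, called after "Request:" in YAML: its name, and indented under it one key for each argument. drive_tool: Moves the arm, as the interface text tells. Its arguments: {"type":"object","properties":{"plan":{"type":"array","items":{"type":"array","items":{"type":"number"}}},"fingers":{"type":"number"}},"required":["plan"]}

```bash
ls; mkdir -p pics; python3 - <<'E'
from plant import status, viewer
import cv2
print(status.state())
for n in("scene","side","wrist"):
    c=viewer.calibration(n);print(n,c)
    cv2.imwrite(f"pics/{n}0.png",viewer.grab_frame(n))
E
```

```text
pics
{'time': 0.0, 'joint_pos': array([-1.19007154e-01,  5.33786720e-02,  1.61428365e+00, -8.30999480e-06,
        1.47600136e+00, -1.18992509e-01]), 'joint_vel': array([ 0.00074104,  0.00053271, -0.0006268 , -0.0022045 , -0.00209118,
       -0.00030178]), 'joint_efforts': array([ 2.70554956e-04, -3.93670499e+01, -3.70175600e+01, -1.62778279e-04,
        6.93513779e-03, -6.06393527e-06]), 'tool_pos': array([6.24415557e-01, 6.36406487e-05, 2.47055639e-01]), 'tool_rot': array([ 0.49942251,  0.49954827,  0.50057003, -0.50045812]), 'contact_force': array([-0.28558552, -0.49445194, -0.92079469]), 'ft_torque': array([-0.01163154, -0.03271866, -0.0035036 ]), 'gripper_width': 0.9953675732170592}
scene {'vfov': 56.993112747068636, 'cx': 321.4963459605787, 'cy': 201.8592987601395, 'rvec': array([ 1.69445244,  1.46047404, -0.83310246]), 'tvec': array([-0.0970686 , -0.20226457,  1.40529552])}
side {'vfov': 56.98669154412382, 'cx': 325.2748103798872, 'cy': 203.5321629753444, 'rvec': array([ 2.21626759, -0.08675585,  0.05110329]), 'tvec': array([-0.53712437,  0.08061315,  0.99782192])}
wrist {'vfov': 65.70646984690485, 'cx': 316.32062090430156, 'cy': 198.8518564606611, 'rvec': array([-2.85987040e+00, -6.06326762e-04,  3.28602649e-03]), 'tvec': array([-0.62302514, -0.03607824,  0.37965834])}
```

View pics/scene0.png

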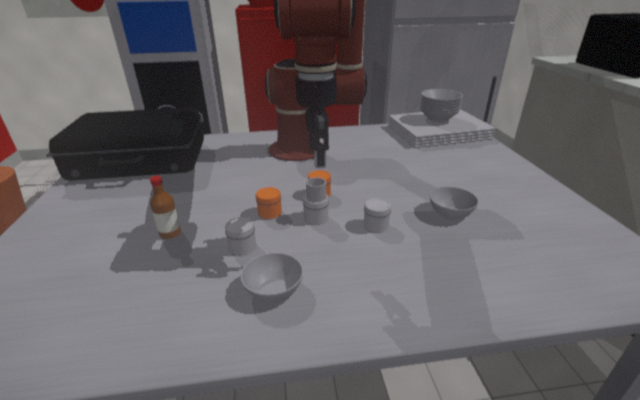

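View pics/side0.png

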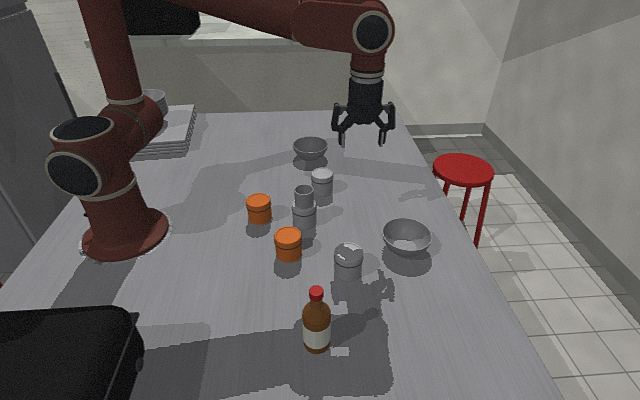

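View pics/wrist0.png

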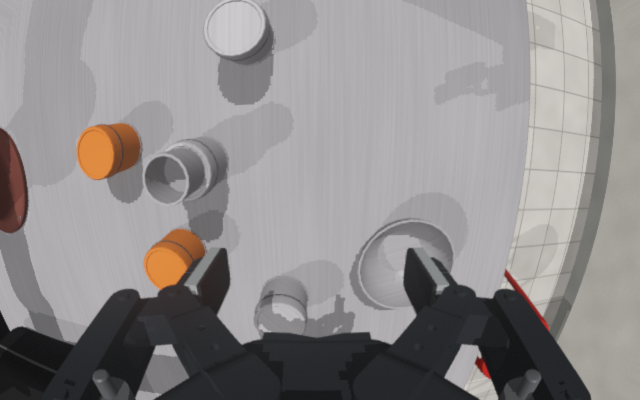

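The pictures show three grey tins. The scene-view lids are at (240,227), (377,208) and, under the cup, (316,200), with the cup rim at (316,183). The look-alikes are two orange tins at (268,195) and (319,180), which are excluded. In the wrist view the lids are at (236,28) and about (281,305), and the cup rim is at (167,178).

```bash
cat > h.py <<'E'
import numpy as np, cv2
from plant import status, viewer
def ray(name,u,v,c=None):
    c=c or viewer.calibration(name); f=200/np.tan(np.radians(c["vfov"]/2))
    R=cv2.Rodrigues(np.array(c["rvec"]))[0]; o=-R.T@c["tvec"]
    a=np.array([u-c["cx"],v-c["cy"]])
    if name=="wrist":
        r=np.hypot(*a); t=r/f; d=np.array([*(a/r*np.sin(t)),np.cos(t)])
    else: d=np.array([*(a/f),1.])
    return o,R.T@d
def onz(name,u,v,z,c=None):
    o,d=ray(name,u,v,c); return (o+d*(z-o[2])/d[2])[:2].round(4)
E
python3 - <<'E'
from h import *
P={"tinL":[("scene",240,227,.066),("side",349,248,.066),("wrist",283,315,.066)],
"tinR":[("scene",377,207,.066),("side",322,174,.066),("wrist",236,29,.066)],
"cup":[("scene",316,183,.112),("side",304,189,.112),("wrist",167,178,.112)],
"or1":[("scene",268,194,.066),("side",288,234,.066),("wrist",172,266,.066)],
"or2":[("scene",319,176,.066),("side",259,200,.066),("wrist",100,153,.066)],
"bowl1":[("scene",272,270,.05),("side",407,237,.05),("wrist",405,264,.05)],
"bowl2":[("scene",453,201,.05),("side",310,146,.05)],
"bottle":[("scene",155,181,.16),("side",316,292,.16)]}
for k,l in P.items(): print(k,*[(n,onz(n,u,v,z)) for n,u,v,z in l])
E
```

```text
tinL ('scene', array([ 0.5909, -0.1763])) ('side', array([ 0.5805, -0.1695])) ('wrist', array([ 0.5823, -0.1668]))
tinR ('scene', array([0.5559, 0.1585])) ('side', array([0.5412, 0.1559])) ('wrist', array([0.5429, 0.1589]))
cup ('scene', array([0.4915, 0.0144])) ('side', array([0.4829, 0.0138])) ('wrist', array([0.4835, 0.0155]))
or1 ('scene', array([ 0.4474, -0.1093])) ('side', array([ 0.4382, -0.1097])) ('wrist', array([ 0.4471, -0.1035]))
or2 ('scene', array([0.3656, 0.0388])) ('side', array([0.359 , 0.0362])) ('wrist', array([0.365 , 0.0388]))
bowl1 ('scene', array([ 0.7316, -0.1081])) ('side', array([ 0.7328, -0.125 ])) ('wrist', array([ 0.7307, -0.1048]))
bowl2 ('scene', array([0.5337, 0.3718])) ('side', array([0.5146, 0.366 ]))
bottle ('scene', array([ 0.5116, -0.3607])) ('side', array([ 0.4917, -0.3704]))
```

Request:
drive_tool:
  plan:
    - [0,-0.03,0]
    - [0,-0.07,-0.005]
    - [0,-0.11,-0.012]
    - [0.02,-0.135,-0.015]
    - [0.04,-0.141,-0.015]
    - [0.048,-0.141,-0.015]
    - [0.048,-0.141,-0.015]
    - [0.048,-0.141,-0.015]
  fingers: 0.085

```text
invalid input at $.plan[0]: expected 4 numbers
```

```bash
python3 - <<'E'
from h import *
c=viewer.calibration("wrist"); im=viewer.grab_frame("wrist")
s=status.state(); print(s["time"],s["tool_pos"],s["tool_rot"],s["contact_force"])
# project TCP axis? print pixel grid positions of lid height
import json; json.dump({k:np.array(v).tolist() for k,v in c.items()},open("c1.json","w"))
cv2.imwrite("pics/wrist1.png",im)
E
```

```text
0.2 [6.24621988e-01 3.85675798e-05 2.47541648e-01] [ 0.4996412   0.49971479  0.50034613 -0.50029746] [0.0966232  0.19167598 0.28656425]
```

View pics/wrist1.png

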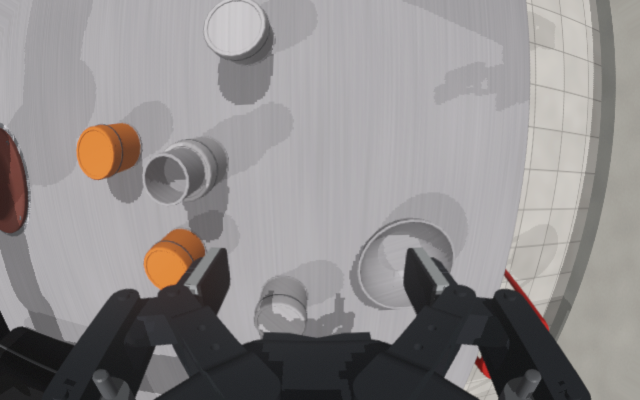

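The call was refused because I left the turn column out of the rows. The view is unchanged, with the cup rim at (167,178).

Request:
drive_tool:
  plan:
    - [0,-0.03,0,0]
    - [0,-0.07,-0.005,0]
    - [0,-0.11,-0.012,0]
    - [0.02,-0.135,-0.015,0]
    - [0.04,-0.141,-0.015,0]
    - [0.048,-0.141,-0.015,0]
    - [0.048,-0.141,-0.015,0]
    - [0.048,-0.141,-0.015,0]
  fingers: 0.085

```text
time: 1.0
tool_pos: [0.4848, 0.0149, 0.201]
tool_rot: [0.5, 0.5, 0.5, -0.5]
contact_force: [0.2, -0.0, 1.0]
gripper_width: 0.996
```

```bash
python3 - <<'E'
from h import *
c=viewer.calibration("wrist"); im=viewer.grab_frame("wrist")
s=status.state(); print(s["time"],s["tool_pos"],s["tool_rot"],s["contact_force"])
import json; json.dump({k:np.array(v).tolist() for k,v in c.items()},open("c1.json","w"))
cv2.imwrite("pics/wrist2.png",im)
E
```

```text
1.05 [0.48508771 0.01483706 0.20141942] [ 0.50041311  0.50035412  0.49955828 -0.49967389] [0.31646837 0.39620074 0.99400746]
```

View pics/wrist2.png

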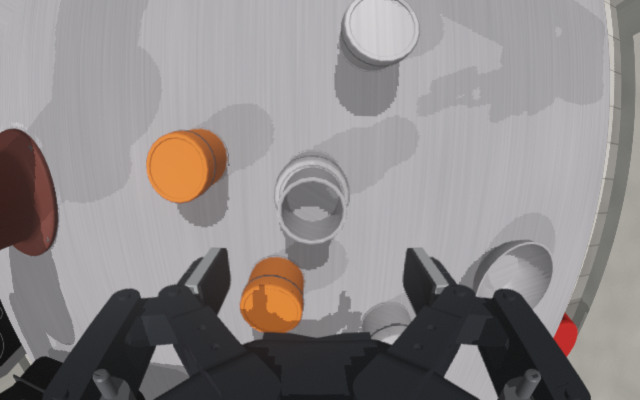

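The cup rim is centred at about (311,210), between the jaws at columns 228 and 405, on the grey tin. The orange tins at (186,165) and (272,295) are clear. The right-hand tin's lid is at (380,30).

```bash
python3 - <<'E'
from h import *
import json
c={k:np.array(v) for k,v in json.load(open("c1.json")).items()}
print(onz("wrist",311,210,.112,c),onz("wrist",380,30,.066,c),onz("wrist",186,165,.066,c))
E
```

```text
[0.4801 0.015 ] [0.5376 0.1582] [0.3658 0.0421]
```

Request:
drive_tool:
  plan:
    - [0.03,-0.002,0,0]
    - [0.06,-0.002,0,0]
    - [0.085,-0.002,0,0]
    - [0.1,-0.002,0,0]
    - [0.107,-0.002,0,0]
    - [0.107,-0.002,0,0]

```text
time: 1.65
tool_pos: [0.4822, 0.015, 0.0931]
tool_rot: [0.5, 0.5, 0.5, -0.5]
contact_force: [-0.9, 0.5, -0.0]
gripper_width: 0.994
```

Request:
drive_tool:
  plan:
    - [0,0,0,0]
    - [0,0,0,0]
    - [0,0,0,0]
    - [0,0,0,0]
    - [0,0,0,0]
    - [0,0,0,0]
    - [0,0,0,0]
    - [0,0,0,0]
  fingers: 0.04

```text
time: 2.45
tool_pos: [0.4833, 0.0148, 0.0951]
tool_rot: [0.501, 0.501, 0.499, -0.499]
contact_force: [0.8, 0.4, 6.2]
gripper_width: 0.582
```

Request:
drive_tool:
  plan:
    - [-0.005,0,0,0]
    - [-0.015,0,0,0]
    - [-0.03,0,0,0]
    - [-0.045,0,0,0]
    - [-0.05,0,0,0]
    - [-0.05,0,0,0]
    - [-0.05,0,0,0]

```text
time: 3.15
tool_pos: [0.4818, 0.015, 0.1433]
tool_rot: [-0.5, -0.5, -0.5, 0.5]
contact_force: [-0.1, -0.2, -1.0]
gripper_width: 0.586
```

```bash
python3 - <<'E'
from h import *
a=viewer.grab_frame("wrist"); b=viewer.grab_frame("side")
cv2.imwrite("pics/w3.png",np.hstack([a[100:400,120:500],b[60:360,180:560]]))
E
```

```text
(no output)
```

View pics/w3.png

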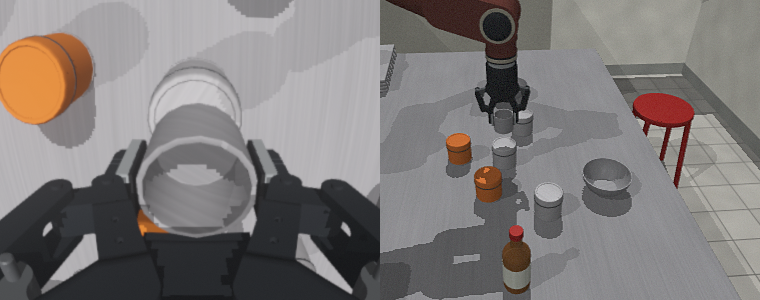

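The cup is gripped between the pads and the tin below it is still in place. In the left crop the lid is at (195,100). I'll place the cup at about (0.632, 0.015).

Request:
drive_tool:
  plan:
    - [-0.01,0.025,0,0]
    - [-0.01,0.06,0,0]
    - [-0.01,0.1,0,0]
    - [0,0.135,0,0]
    - [0.03,0.15,0,0]
    - [0.06,0.15,0,0]
    - [0.09,0.15,0,0]
    - [0.105,0.15,0,0]
    - [0.11,0.15,0,0]
    - [0.112,0.15,0,0]
    - [0.112,0.15,0,0]

```text
time: 4.35
tool_pos: [0.633, 0.0149, 0.0327]
tool_rot: [0.501, 0.501, 0.499, -0.499]
contact_force: [-0.6, -0.5, -0.4]
gripper_width: 0.585
```

Request:
drive_tool:
  plan:
    - [0.001,0,0,0]
    - [0.001,0,0,0]
    - [0.001,0,0,0]

```text
time: 4.65
tool_pos: [0.6325, 0.015, 0.0313]
tool_rot: [0.5, 0.5, 0.5, -0.5]
contact_force: [0.2, -0.1, -0.7]
gripper_width: 0.58
```

Request:
drive_tool:
  plan:
    - [0.001,0,0,0]
    - [0.002,0,0,0]
    - [0.0025,0,0,0]
    - [0.0025,0,0,0]

```text
time: 5.05
tool_pos: [0.6323, 0.0149, 0.0292]
tool_rot: [-0.5, -0.5, -0.5, 0.5]
contact_force: [-3.0, 0.0, 6.4]
gripper_width: 0.586
```

Contact with the table, so I release and go up.

Request:
drive_tool:
  plan:
    - [0,0,0,0]
    - [0,0,0,0]
    - [0,0,0,0]
    - [0,0,0,0]
    - [0,0,0,0]
    - [0,0,0,0]
  fingers: 0.085

```text
time: 5.65
tool_pos: [0.632, 0.015, 0.0277]
tool_rot: [0.5, 0.5, 0.5, -0.5]
contact_force: [-0.8, -0.2, 0.4]
gripper_width: 0.99
```

Request:
drive_tool:
  plan:
    - [-0.02,0,0,0]
    - [-0.05,0,0,0]
    - [-0.09,0,0,0]
    - [-0.12,0,0,0]
    - [-0.13,-0.03,0,0]
    - [-0.13,-0.07,0,0]
    - [-0.13,-0.11,0,0]
    - [-0.13,-0.14,0,0]
    - [-0.13,-0.15,0,0]
    - [-0.13,-0.15,0,0]
    - [-0.13,-0.15,0,0]

```text
time: 6.75
tool_pos: [0.4831, 0.0149, 0.1584]
tool_rot: [0.5, 0.5, 0.5, -0.5]
contact_force: [0.4, 0.2, 0.1]
gripper_width: 0.994
```

```bash
python3 - <<'E'
from h import *
import json
c=viewer.calibration("wrist");a=viewer.grab_frame("wrist"); b=viewer.grab_frame("scene")
print(status.state()["tool_pos"])
json.dump({k:np.array(v).tolist() for k,v in c.items()},open("c4.json","w"))
cv2.imwrite("pics/w4.png",np.vstack([a[:330],b[130:330]]))
E
```

```text
[0.48324733 0.01485592 0.15824043]
```

View pics/w4.png

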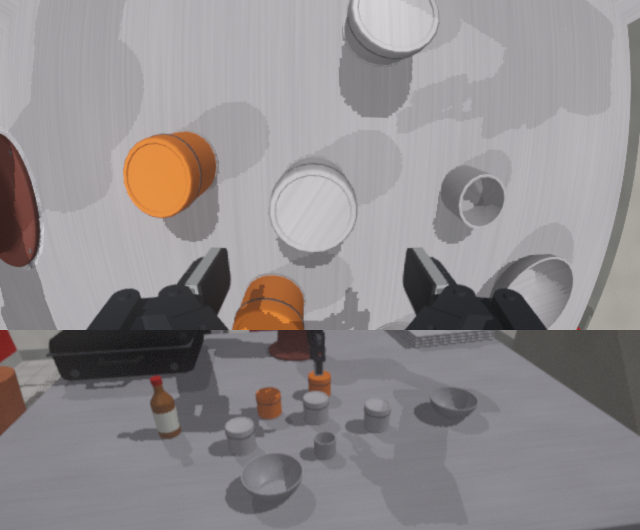

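The cup stands free at wrist (481,200), and the middle tin's lid is at (314,208).

```bash
python3 - <<'E'
from h import *
import json
c={k:np.array(v) for k,v in json.load(open("c4.json")).items()}
print(onz("wrist",314,208,.066,c),onz("wrist",394,17,.066,c),onz("wrist",481,200,.046,c))
E
```

```text
[0.4806 0.0154] [0.5377 0.1575] [0.6287 0.0156]
```

Request:
drive_tool:
  plan:
    - [0.03,-0.001,0,0]
    - [0.065,-0.001,0,0]
    - [0.095,-0.001,0,0]
    - [0.115,-0.001,0,0]
    - [0.125,-0.001,0,0]
    - [0.125,-0.001,0,0]

```text
time: 7.45
tool_pos: [0.4805, 0.0151, 0.0313]
tool_rot: [0.499, 0.499, 0.501, -0.501]
contact_force: [-0.7, 0.0, 1.2]
gripper_width: 0.993
```

Request:
drive_tool:
  plan:
    - [0,0,0,0]
    - [0,0,0,0]
    - [0,0,0,0]
    - [0,0,0,0]
    - [0,0,0,0]
    - [0,0,0,0]
    - [0,0,0,0]
  fingers: 0.055

```text
time: 8.15
tool_pos: [0.4825, 0.0148, 0.0347]
tool_rot: [0.501, 0.501, 0.499, -0.499]
contact_force: [-0.6, -0.6, 6.4]
gripper_width: 0.765
```

Request:
drive_tool:
  plan:
    - [-0.005,0,0,0]
    - [-0.015,0,0,0]
    - [-0.03,0,0,0]
    - [-0.04,0,0,0]
    - [-0.04,0,0,0]
    - [-0.04,0,0,0]
    - [-0.04,0,0,0]
    - [-0.04,0,0,0]
    - [-0.04,0,0,0]

```text
time: 9.05
tool_pos: [0.4805, 0.0151, 0.0722]
tool_rot: [0.5, 0.5, 0.5, -0.5]
contact_force: [-0.7, -0.3, -3.8]
gripper_width: 0.77
```

```bash
cat > w.py <<'E'
from h import *
F=[];J=[]
for _ in range(10):
    viewer.grab_frame("side"); s=status.state(); F.append(s["contact_force"][2]);J.append(s["joint_efforts"])
print(s["time"],"z",s["tool_pos"],"width",s["gripper_width"],"Fz",np.mean(F),np.std(F),"J",np.mean(J,0)[1:3])
E
python3 w.py
```

```text
9.55 z [0.48101172 0.01499626 0.07283809] width 0.7724484442187746 Fz -4.026289641845652 0.46478807868068756 J [-29.36608618 -34.56396067]
```

It reads about 4.0 N. I set it back and compare the others.

Request:
drive_tool:
  plan:
    - [0.015,0,0,0]
    - [0.028,0,0,0]
    - [0.034,0,0,0]
    - [0.037,0,0,0]
    - [0.0385,0,0,0]
    - [0.0385,0,0,0]
    - [0.0385,0,0,0]

```text
time: 10.25
tool_pos: [0.4816, 0.0149, 0.0347]
tool_rot: [0.5, 0.5, 0.5, -0.5]
contact_force: [0.9, 1.2, -3.1]
gripper_width: 0.771
```

Request:
drive_tool:
  plan:
    - [0.001,0,0,0]
    - [0.0015,0,0,0]
    - [0.0015,0,0,0]
    - [0.0015,0,0,0]

```text
time: 10.65
tool_pos: [0.4817, 0.0149, 0.0346]
tool_rot: [0.5, 0.5, 0.5, -0.5]
contact_force: [-5.3, 0.4, 8.6]
gripper_width: 0.767
```

Request:
drive_tool:
  plan:
    - [0,0,0,0]
    - [0,0,0,0]
    - [0,0,0,0]
    - [0,0,0,0]
    - [0,0,0,0]
    - [-0.02,0,0,0]
    - [-0.05,0,0,0]
    - [-0.09,0,0,0]
    - [-0.12,0,0,0]
    - [-0.125,0,0,0]
    - [-0.125,0,0,0]
  fingers: 0.085

```text
time: 11.75
tool_pos: [0.4817, 0.0149, 0.1589]
tool_rot: [0.501, 0.501, 0.499, -0.499]
contact_force: [0.3, -0.1, -0.4]
gripper_width: 0.99
```

Request:
drive_tool:
  plan:
    - [0,0.01,-0.025,0]
    - [0,0.022,-0.055,0]
    - [0,0.035,-0.09,0]
    - [0,0.05,-0.125,0]
    - [0,0.057,-0.14,0]
    - [0,0.058,-0.143,0]
    - [0,0.058,-0.143,0]
    - [0,0.058,-0.143,0]

```text
time: 12.55
tool_pos: [0.5383, 0.1569, 0.1571]
tool_rot: [-0.5, -0.5, -0.5, 0.501]
contact_force: [-0.8, 0.1, -0.2]
gripper_width: 0.997
```

```bash
python3 - <<'E'
from h import *
c=viewer.calibration("wrist");a=viewer.grab_frame("wrist"); b=viewer.grab_frame("scene")
s=status.state();print(s["tool_pos"],s["contact_force"])
for u in (300,310,320,330):print(u,onz("wrist",u,205,.066,c))
cv2.imwrite("pics/w5.png",np.vstack([a[:330],b[130:330]]))
E
```

```text
[0.53862507 0.15685737 0.15758857] [-0.01287433 -0.91264468  0.56849947]
300 [0.5253 0.1601]
310 [0.5326 0.1601]
320 [0.54   0.1601]
330 [0.5473 0.1601]
```

View pics/w5.png

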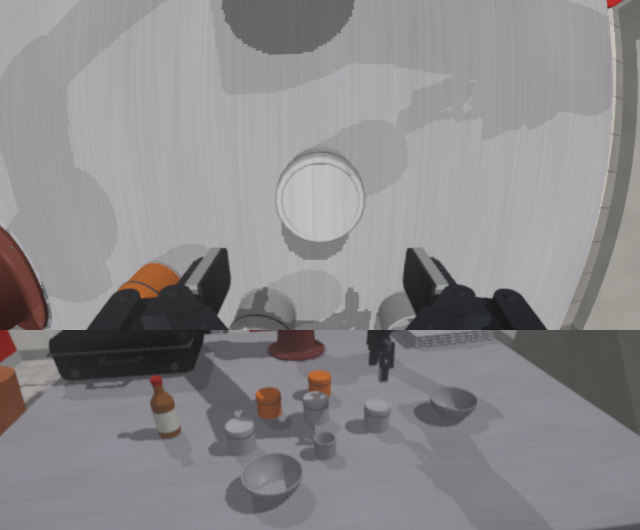

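The lid is centred at (320,203), which puts the tin at about (0.540, 0.161). The middle tin is standing.

Request:
drive_tool:
  plan:
    - [0.03,0.001,-0.003,0]
    - [0.065,0.001,-0.003,0]
    - [0.095,0.001,-0.003,0]
    - [0.115,0.001,-0.003,0]
    - [0.125,0.001,-0.003,0]
    - [0.125,0.001,-0.003,0]

```text
time: 13.25
tool_pos: [0.5388, 0.1602, 0.0315]
tool_rot: [-0.499, -0.499, -0.5, 0.501]
contact_force: [-0.0, -0.7, -1.2]
gripper_width: 0.995
```

Request:
drive_tool:
  plan:
    - [0,0,0,0]
    - [0,0,0,0]
    - [0,0,0,0]
    - [0,0,0,0]
    - [0,0,0,0]
    - [0,0,0,0]
    - [0,0,0,0]
  fingers: 0.055

```text
time: 13.95
tool_pos: [0.5416, 0.1612, 0.0348]
tool_rot: [0.501, 0.501, 0.499, -0.499]
contact_force: [-0.5, -0.1, 6.3]
gripper_width: 0.764
```

Request:
drive_tool:
  plan:
    - [-0.005,0,0,0]
    - [-0.015,0,0,0]
    - [-0.03,0,0,0]
    - [-0.04,0,0,0]
    - [-0.04,0,0,0]
    - [-0.04,0,0,0]
    - [-0.04,0,0,0]
    - [-0.04,0,0,0]
    - [-0.04,0,0,0]

```text
time: 14.85
tool_pos: [0.5396, 0.1609, 0.0722]
tool_rot: [-0.5, -0.5, -0.5, 0.5]
contact_force: [1.2, 0.0, -1.2]
gripper_width: 0.765
```

```bash
python3 w.py
```

```text
15.35 z [0.54001194 0.16098857 0.07282888] width 0.7616423228287336 Fz -0.8826390929009754 0.4701638107996436 J [-36.74528754 -33.04101813]
```

About 0.9 N, so it is a light one. I set it back, then check the third.

Request:
drive_tool:
  plan:
    - [0.015,0,0,0]
    - [0.028,0,0,0]
    - [0.034,0,0,0]
    - [0.037,0,0,0]
    - [0.0385,0,0,0]
    - [0.0395,0,0,0]
    - [0.04,0,0,0]
    - [0.04,0,0,0]

```text
time: 16.15
tool_pos: [0.5385, 0.1608, 0.035]
tool_rot: [-0.499, -0.498, -0.501, 0.502]
contact_force: [-15.1, -4.3, 21.2]
gripper_width: 0.76
```

Request:
drive_tool:
  plan:
    - [0,0,0,0]
    - [0,0,0,0]
    - [0,0,0,0]
    - [0,0,0,0]
    - [0,0,0,0]
    - [-0.02,0,0,0]
    - [-0.05,0,0,0]
    - [-0.09,0,0,0]
    - [-0.12,0,0,0]
    - [-0.14,0,0,0]
    - [-0.14,0,0,0]
  fingers: 0.085

```text
time: 17.25
tool_pos: [0.5423, 0.1614, 0.177]
tool_rot: [0.502, 0.502, 0.498, -0.498]
contact_force: [-0.3, -0.6, -1.2]
gripper_width: 0.996
```

Request:
drive_tool:
  plan:
    - [0,0.004,0.03,0]
    - [0,0.008,0.07,0]
    - [0,0.014,0.115,0]
    - [0,0.02,0.16,0]
    - [0,0.026,0.205,0]
    - [0,0.032,0.25,0]
    - [0,0.037,0.29,0]
    - [0,0.041,0.32,0]
    - [0,0.042,0.329,0]
    - [0,0.042,0.329,0]
    - [0,0.042,0.329,0]

```text
time: 18.35
tool_pos: [0.5814, -0.1669, 0.1715]
tool_rot: [0.499, 0.5, 0.501, -0.5]
contact_force: [-0.7, 0.6, 0.5]
gripper_width: 0.998
```

```bash
python3 - <<'E'
from h import *
c=viewer.calibration("wrist");a=viewer.grab_frame("wrist"); b=viewer.grab_frame("scene")
s=status.state();print(s["tool_pos"],s["contact_force"])
for u in (300,310,320,330):print(u,onz("wrist",u,195,.066,c),onz("wrist",u,210,.066,c))
cv2.imwrite("pics/w6.png",np.vstack([a[:330],b[130:330]]))
E
```

```text
[ 0.58171209 -0.16648619  0.17218205] [-0.2115086  -0.19148378  0.20890734]
300 [ 0.5677 -0.1598] [ 0.5675 -0.1721]
310 [ 0.5754 -0.1598] [ 0.5754 -0.1721]
320 [ 0.5832 -0.1598] [ 0.5832 -0.1721]
330 [ 0.591  -0.1598] [ 0.5911 -0.1721]
```

View pics/w6.png

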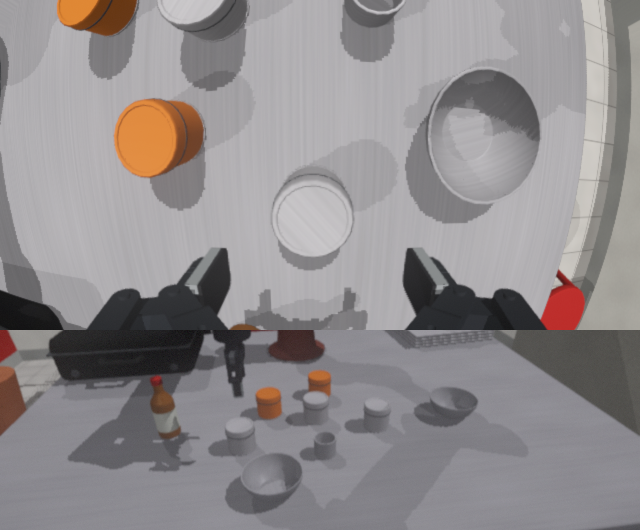

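The third tin's lid is at (312,216), about (0.577, -0.177). The other tins and the cup are standing.

Request:
drive_tool:
  plan:
    - [0.0,-0.005,0.009,0]
    - [0.035,-0.005,0.009,0]
    - [0.07,-0.005,0.009,0]
    - [0.1,-0.005,0.009,0]
    - [0.125,-0.005,0.009,0]
    - [0.138,-0.005,0.009,0]
    - [0.14,-0.005,0.009,0]
    - [0.14,-0.005,0.009,0]

```text
time: 19.25
tool_pos: [0.5774, -0.1771, 0.0335]
tool_rot: [0.5, 0.5, 0.5, -0.5]
contact_force: [0.0, -1.1, -0.0]
gripper_width: 0.992
```

Request:
drive_tool:
  plan:
    - [0,0,0,0]
    - [0,0,0,0]
    - [0,0,0,0]
    - [0,0,0,0]
    - [0,0,0,0]
    - [0,0,0,0]
    - [0,0,0,0]
  fingers: 0.055

```text
time: 19.95
tool_pos: [0.5787, -0.1778, 0.0353]
tool_rot: [0.501, 0.5, 0.499, -0.499]
contact_force: [0.4, -0.3, 6.3]
gripper_width: 0.772
```

Request:
drive_tool:
  plan:
    - [-0.005,0,0,0]
    - [-0.015,0,0,0]
    - [-0.03,0,0,0]
    - [-0.04,0,0,0]
    - [-0.04,0,0,0]
    - [-0.04,0,0,0]
    - [-0.04,0,0,0]
    - [-0.04,0,0,0]
    - [-0.04,0,0,0]

```text
time: 20.85
tool_pos: [0.5766, -0.1768, 0.0721]
tool_rot: [0.5, 0.5, 0.5, -0.5]
contact_force: [-0.6, 0.2, -1.9]
gripper_width: 0.766
```

```bash
python3 w.py
```

```text
21.35 z [ 0.57700801 -0.17698516  0.07283946] width 0.7623244390327688 Fz -1.7899365838611687 0.4176674173082087 J [-41.05641639 -33.41926503]
```

The readings are 4.0, 0.9 and 1.8 N, so the middle tin is heaviest. I set this one back and return to it.

Request:
drive_tool:
  plan:
    - [0.015,0,0,0]
    - [0.028,0,0,0]
    - [0.034,0,0,0]
    - [0.036,0,0,0]
    - [0.0375,0,0,0]
    - [0.0385,0,0,0]
    - [0.0388,0,0,0]
    - [0.0388,0,0,0]

```text
time: 22.15
tool_pos: [0.5763, -0.1767, 0.0354]
tool_rot: [0.499, 0.499, 0.501, -0.5]
contact_force: [-8.2, 3.7, 11.1]
gripper_width: 0.761
```

Request:
drive_tool:
  plan:
    - [0,0,0,0]
    - [0,0,0,0]
    - [0,0,0,0]
    - [0,0,0,0]
    - [0,0,0,0]
    - [-0.02,0,0,0]
    - [-0.05,0,0,0]
    - [-0.09,0,0,0]
    - [-0.12,0,0,0]
    - [-0.125,0,0,0]
    - [-0.125,0,0,0]
  fingers: 0.085

```text
time: 23.25
tool_pos: [0.5776, -0.1773, 0.1602]
tool_rot: [0.501, 0.5, 0.499, -0.5]
contact_force: [-0.4, -0.9, -0.3]
gripper_width: 0.999
```

Request:
drive_tool:
  plan:
    - [0,-0.012,-0.025,0]
    - [0,-0.03,-0.06,0]
    - [0,-0.05,-0.1,0]
    - [0,-0.07,-0.14,0]
    - [0,-0.088,-0.175,0]
    - [0,-0.095,-0.19,0]
    - [0,-0.096,-0.192,0]
    - [0,-0.096,-0.192,0]
    - [0,-0.096,-0.192,0]

```text
time: 24.15
tool_pos: [0.4815, 0.014, 0.1587]
tool_rot: [-0.5, -0.5, -0.5, 0.5]
contact_force: [0.1, -0.8, -0.3]
gripper_width: 0.999
```

```bash
python3 - <<'E'
from h import *
c=viewer.calibration("wrist");a=viewer.grab_frame("wrist"); b=viewer.grab_frame("scene")
s=status.state();print(s["tool_pos"],s["contact_force"])
for u in (300,310,320,330):print(u,onz("wrist",u,195,.066,c),onz("wrist",u,210,.066,c))
cv2.imwrite("pics/w7.png",np.vstack([a[:330],b[130:330]]))
E
```

```text
[0.48155011 0.01395553 0.15893138] [-0.53254139  0.04171127 -0.87543244]
300 [0.4686 0.0245] [0.4684 0.0129]
310 [0.4759 0.0245] [0.4758 0.0129]
320 [0.4832 0.0245] [0.4833 0.0129]
330 [0.4906 0.0244] [0.4907 0.0129]
```

View pics/w7.png

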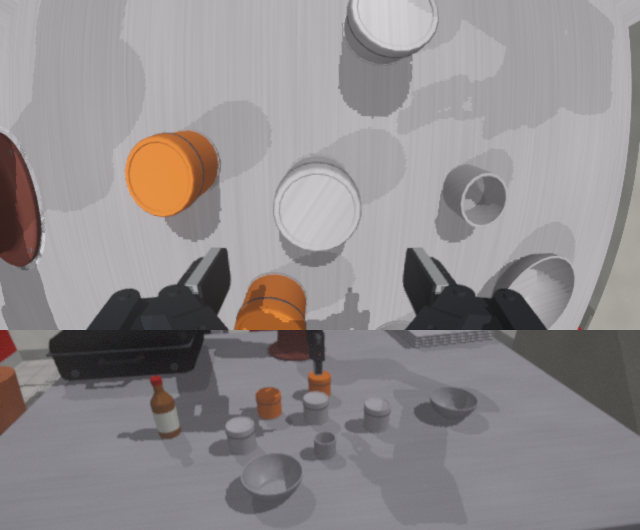

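The lid is centred at (317,207), about (0.481, 0.015), so it is aligned. The other tins and the cup stand where they should. I grip the tin and lift it about 16 cm.

Request:
drive_tool:
  plan:
    - [0.03,0,-0.001,0]
    - [0.065,0,-0.001,0]
    - [0.095,0,-0.001,0]
    - [0.115,0,-0.001,0]
    - [0.126,0,-0.001,0]
    - [0.126,0,-0.001,0]

```text
time: 24.85
tool_pos: [0.48, 0.0156, 0.0314]
tool_rot: [-0.499, -0.499, -0.501, 0.501]
contact_force: [-0.6, 0.9, 0.3]
gripper_width: 0.997
```

Request:
drive_tool:
  plan:
    - [0,0,0,0]
    - [0,0,0,0]
    - [0,0,0,0]
    - [0,0,0,0]
    - [0,0,0,0]
    - [0,0,0,0]
    - [0,0,0,0]
  fingers: 0.055

```text
time: 25.55
tool_pos: [0.4824, 0.0157, 0.0349]
tool_rot: [0.501, 0.5, 0.499, -0.499]
contact_force: [-1.9, -1.0, 6.4]
gripper_width: 0.769
```

Request:
drive_tool:
  plan:
    - [-0.005,0,0,0]
    - [-0.015,0,0,0]
    - [-0.035,0,0,0]
    - [-0.06,0,0,0]
    - [-0.085,0,0,0]
    - [-0.11,0,0,0]
    - [-0.135,0,0,0]
    - [-0.155,0,0,0]
    - [-0.165,0,0,0]
    - [-0.17,0,0,0]
    - [-0.17,0,0,0]
    - [-0.17,0,0,0]

```text
time: 26.75
tool_pos: [0.4802, 0.0161, 0.2016]
tool_rot: [0.499, 0.499, 0.501, -0.501]
contact_force: [0.5, 0.4, -3.4]
gripper_width: 0.767
```

Request:
drive_tool:
  plan:
    - [0,0,0,0]
    - [0,0,0,0]
    - [0,0,0,0]
    - [0,0,0,0]
    - [0,0,0,0]

```text
time: 27.25
tool_pos: [0.481, 0.016, 0.2029]
tool_rot: [0.5, 0.5, 0.5, -0.5]
contact_force: [0.1, 0.4, -2.9]
gripper_width: 0.767
```

```bash
python3 w.py; python3 - <<'E'
from h import *
a=viewer.grab_frame("side"); b=viewer.grab_frame("scene")
cv2.imwrite("pics/w8.png",np.vstack([a[60:360],b[80:330]]))
E
```

```text
27.75 z [0.4809724  0.01602149 0.20301748] width 0.7707358086686688 Fz -4.201418029487738 0.5461493985505035 J [-26.68270987 -38.91569424]
```

View pics/w8.png

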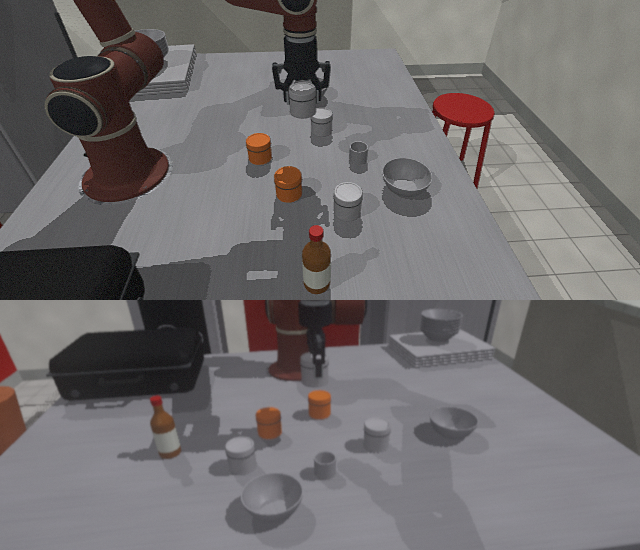

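The heaviest tin is held upright with its bottom about 0.168 m up. The other tins stand at side view (321,125) and (348,200), and the cup at (358,155).

```bash
python3 -c "
from plant import manip;print(manip.job_done())"
```

```text
the job is handed in; nothing more can be done
None
```

The job is handed in at about 28 s on the robot's clock, with the heaviest tin held up; no verdict was reported.

- **Cup:** I took it off the middle tin and stood it on the table at about (0.63, 0.015).
- **Weights by feel:** the middle tin (the one under the cup) read about 4.0 N. The tin to the robot's left (y ≈ 0.16) read about 0.9 N, and the one to its right (y ≈ -0.18) about 1.8 N. Single readings scatter by about 0.5 N, so the middle tin is clearly the heaviest. I set all three back where they had stood, then picked the middle one up again.
- **Last checks:** the second lift read about 4.2 N, and the tin hung upright and still with its bottom about 0.168 m above the table. In the last pictures the two lighter tins and the cup stand upright on the table, and the bowls and bottle look unmoved.
- **Slips:** the first move call was refused because I left out the turn column. Setting down the left tin pressed harder than intended, about 21 N upward and 15 N sideways on the tool, but it stayed upright and in place. No check failed or disagreed.

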